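# Index the tube carrier to the clamp station and clamp the tube

## Task

Push the carrier with the tube along the rail until it clicks into the detent of the station that has the screw clamp and the clear spark guard. Then wind the clamp's crank clockwise until its sprung nose presses firmly on the tube, and let go. The tube must stay lying in its cradle, and the loose things around the fixture must stay where they are.

Things in the scene. Friction and masses are not known exactly. Their poses are not given: they have to be found in the camera images.
- fixture: fixed rail fixture: dark base plate 130 x 520 mm, straight steel rail, its top 55 mm above the bench. Origin: middle of the rail, on the bench. x: across the rail, away from the robot; y: along the rail, to the robot's left; z up; yawed up to 9 degrees. Behind the rail are two station detents, 150 mm left and right of the middle, each a pair of small brass bumps with a hollow between
- carrier (a joint): the carrier's slide along the rail in m: 0 = middle, + towards fixture +y, stops at +-0.178. The stations are at +0.150 and -0.150: a spring plunger drops between the bumps there, centres the carrier and holds it; 6 to 10 N push it in over a bump or out again. About 1.2 N of friction elsewhere
- cradle (a point): point on the aluminium carrier (70 mm across the rail, 168 mm along it), at the middle of its cradle and 86 mm above the bench: the middle of the tube when it lies properly in the cradle
- plate_left (a point): top middle of the carrier's upright end plate on the +y end, 140 mm above the bench. The plate is 8 mm thick along the rail (this point is mid-thickness), 56 mm wide across it and 73 mm high, 35 mm higher than the tube's top. Its outer face, 4 mm beyond this point, can be pushed
- plate_right (a point): the same on the -y end
- tube: the workpiece: loose steel tube, 38 mm diameter, 148 mm long, two copper-coloured bands, about 0.2 kg. Origin at its middle, its length along its own y. It lies along the rail in the carrier's cradle (8 mm lip in front, 30 mm fence behind, an end plate 2 mm beyond either end)
- clamp: fixed bracket with screw clamp and spark guard at one station (left or right, it varies; the other has a plain cone). Origin: middle of the rail at that station, on the bench; axes as the fixture's. In front of the rail an upright grey block, x -92 to -74 mm, 50 mm wide, 110 mm high, carries the screw; its crank is on the robot's side. Two guard posts at x 100, y +-125 mm
- guard_edge (a point): middle of the guard's front edge, on its underside, 223 mm above the bench. The guard is a level clear sheet with dark edges, from here 128 mm away from the robot and 131 mm to either side: over the station nothing can come straight down on the carrier. The room in front of the guard is open
- station (a point): on the clamp bracket, where cradle must be when the carrier is in this station's detent (86 mm above the bench)
- crank (a joint): clamp crank angle in rad, -1.3 to 6.8 (stop). 0 = handle straight up; grows clockwise as seen from the robot; each rad moves the jaw 4 mm towards the tube. The nose meets the tube at about 5.0; at the stop its spring is pressed in 7 mm (14 N). Stays where it is left; needs 3 to 5 N at the handle
- crank_hub (a point): fixed point on the crank's axis (the clamp's x direction), 86 mm above the bench, level with the middle of the handle: the centre of the circle, 40 mm in radius, on which crank_grip moves. At crank angle q the grip is at y = -40 sin q, z = +40 cos q mm from here in the clamp's axes
- crank_grip (a point): middle of the black crank handle, a freely revolving sleeve 18 mm in diameter and 52 mm long, parallel to the clamp's x axis, pointing to the robot. The crank's steel arm is 31 mm further from the robot
- nose: steel nose of the clamp, 18 mm diameter, sprung into the jaw (up to 10 mm); origin at the centre of its flat front face, which bears on the side of the tube
- gauge: the plain fixed centre at the other station: 100 mm high grey block with a steel cone pointing at the rail, in front of the rail; origin at the rail's middle at that station, on the bench
- wrench: bystander: steel wrench 180 mm long lying on the bench
- mallet: bystander: hammer 240 mm long lying on the bench
- driver: bystander: screwdriver 130 mm long lying in front of the rail's middle
- offcut: bystander: tube offcut, 32 mm diameter, 100 mm long, lying behind the rail
- spray: bystander: upright can, 60 mm diameter, 170 mm high, left of the fixture
- flux_jar: bystander: jar, 70 mm diameter, 80 mm high, right of the fixture
- disc: bystander: black grinding disc, 116 mm diameter, 7 mm thick, flat on the bench

How it is judged:
By the outcome, as a careful person would: the job done as asked, in the order asked, and still so for the second after the job is handed in, with the robot touching nothing.
It also fails if it takes over 64 s, if anything falls off the work surface, if the arm or the gripper's body presses on something with over 40 N, if the wrist force passes 120 N, or if a joint passes its speed limit or range.

## Robot

A 6-joint arm with a two-finger parallel gripper is mounted at the origin on the work surface. World frame = base frame: x ahead of the robot, y to its left, z up, the work surface at z = 0. Lengths are in mm, angles in rad, forces in N, time in s.
With the tool pointing down it reaches from about 275 to 825 mm from the base axis. Payload 4.9 kg.
Tool frame: the origin (TCP) lies at the very end of the fingers, on their centre line; the grasp point (between the pads) lies 19 mm behind it; z points along the fingers, y is the line along which they close (so a half turn about z gives the same grasp; the last joint's range is limited). The gripper opens to 85 mm and grips with 20 to 120 N. Pads are 22 mm wide; open, the fingers measure 114 mm over their backs; the gripper's body (76 mm by 85 mm) begins 54 mm behind the grasp point. The pads swing forward as they close: fully open they stand 13 mm farther back than shut.
Start: joints at [-1.425, 0.326, -0.193, 1.052, 0, 1.437], TCP at [151.901, -528.625, 231.281] pointing down, gripper open.
Joint ranges: [-2.65, 2.65], [-0.97, 1.79], [-1.3, 1.35], [-1.93, 2.1], [-1.47, 1.37], [-3.14, 3.14]. Speed limits (rad/s): [2.57, 2.57, 3.14, 3.14, 3.14, 3.14].

## Interface

Orientations are given as [roll, pitch, yaw] about the fixed x, y, z axes, in that order (R = Rz(yaw) Ry(pitch) Rx(roll)).
In Python, from cell import robot gives the robot as it stands.
- The arm moves only by the shell command python3 -m inch 'ROWS' [FORCE]. ROWS is JSON, a list of rows, each an object of numbers: "ax", "ay", "az": the turn, a rotation vector about the tool's x, y, z in rad; "x", "y", "z": the shift along the tool's x, y, z in m; "grip": the closure, from -1 (fully open) to 1 (shut). A call has 1 to 12 rows; each row shifts and turns the commanded pose from where the row before left it, along the tool's axes as they then stand; what a row does not reach is not made up. A row lasts 1/10 s, in which the tool goes at most 50 mm and 8.59 degrees, less where a joint would pass 70% of its speed; a pose out of reach is approached as far as the arm can. A call with a gripper value outside its range is refused whole. The fingers move at their own pace and stop on an object; FORCE is the grip in N (left out, the last holds). Time passes only in rows, so rows that do not move let the fingers close. It gives the time, the measured TCP pose, the force, the opening and the grip force at its end, in the units of the state.
- robot.state(): the state, without advancing time (a new reading comes with each control period).
- robot.capture(name): name is "side" or "top" or "wrist"; returns the picture (480x640x3 uint8, red, green, blue); there is no depth.
- robot.get_calibration(name): a dict with "fx", "fy", "cx", "cy" (pixels), "R" (3x3) and "t" (3): a world point X has camera coordinates R X + t; the wrist camera has in their place "tool_from_camera" (4x4, takes a point from camera to tool coordinates, whose origin is the TCP and whose axes are the flange's). Camera axes: x right, y down, z forward; pixel columns grow to the right and rows downward; lengths in mm; the calibration is good to about 2 mm. A picture is of the moment at which its call begins: read the wrist's pose just before it. get_calibration takes no time and is no camera call.
- robot.finish_job(): hands the job in; it is judged then, once.
The state is a dict: "time_s": time; "q": joint angles; "joint_velocities": joint speeds; "tau": joint torques, N m; "position": TCP position; "tcp_rot": TCP orientation; "force": force on the tool from outside, world axes, zero at the start; "torque": the same for the moment, N m; "gripper_width": finger opening in mm; "grip_force": force on a finger pad.
Only numpy, scipy, OpenCV 4.12 (cv2) and the standard library are available. Lean on these libraries where they do the work, as an engineer would, in place of code of your own. Each camera call takes 0.05 s, during which the arm holds its last target. There are 200 camera calls.

## Working session

There is one attempt and no reset: what is moved stays moved. The work goes in short steps, Python scripts to look and compute and a shell command to move; the robot and the scene stay as the last step left them, time stands still between calls to the robot, and variables do not carry over. Pictures are saved under pics/ and viewed, at most 10 in all, crops included, and the job is handed in when it is done.

```bash
mkdir -p pics; ls; python3 - <<'E'
from cell import robot
import cv2,json
for n in("side","top"):
    cv2.imwrite(f"pics/{n}0.png",robot.capture(n)[:,:,::-1])
    c=robot.get_calibration(n);print(n,{k:(v.tolist() if hasattr(v,'tolist') else v) for k,v in c.items()})
print(robot.get_calibration("wrist"))
print(robot.state())
E
```

```text
pics
side {'fx': 539.4682188634608, 'fy': 539.4682188634608, 'cx': 318.9054139883267, 'cy': 244.39818598017402, 'R': [[0.9265166562027021, -0.3761480221790478, 0.008919147367005614], [-0.27123119832475234, -0.6841424766481374, -0.6770396655300718], [0.26076909869515347, 0.62486937599513, -0.7358924786333758]], 't': [-522.749959238743, 201.8302557763689, 1472.3191007254236]}
top {'fx': 580.8354150648396, 'fy': 580.8354150648396, 'cx': 315.2644864693356, 'cy': 246.267156243641, 'R': [[0.0011985161664154972, -0.9998816998723098, 0.015334595510129778], [-0.9819181683902162, -0.004079582128519135, -0.18926190212205915], [0.1893020711566624, -0.014830484486931635, -0.9818068967906474]], 't': [-90.6852512166318, 529.3453933726224, 1455.3432896641955]}
{'fx': 370.00008043860845, 'fy': 370.00008043860845, 'cx': 321.49518921307265, 'cy': 245.4436807430777, 'tool_from_camera': array([[ 3.74379780e-04, -9.57300954e-01, -2.89092965e-01,
         7.39155329e+01],
       [ 9.99999700e-01,  5.54287633e-04, -5.40450412e-04,
        -2.70141509e-02],
       [ 6.77614351e-04, -2.89092676e-01,  9.57300875e-01,
        -1.42511369e+02],
       [ 0.00000000e+00,  0.00000000e+00,  0.00000000e+00,
         1.00000000e+00]])}
{'time_s': 0.1, 'q': array([-1.42517193e+00,  3.26870890e-01, -1.93461683e-01,  1.05198867e+00,
       -1.75045099e-05,  1.43661145e+00]), 'joint_velocities': array([-2.75799380e-05, -1.31506123e-03,  2.51411876e-03,  1.96870859e-03,
       -9.39474014e-04, -3.21556896e-04]), 'tau': array([ 4.73805412e-04, -4.44240868e+01,  2.63038105e+01,  7.93426152e-03,
       -1.77609527e-04,  1.54796214e-05]), 'position': array([ 151.8347506 , -528.10171869,  230.58794212]), 'tcp_rot': array([-3.14007911e+00, -1.86659699e-04,  2.79809147e-01]), 'force': array([-0.54184323, -0.69102371, -0.81455286]), 'torque': array([ 0.03812312, -0.04144929, -0.03127928]), 'grip_force': 0.0, 'gripper_width': 84.92112748457534}
```

View pics/side0.png

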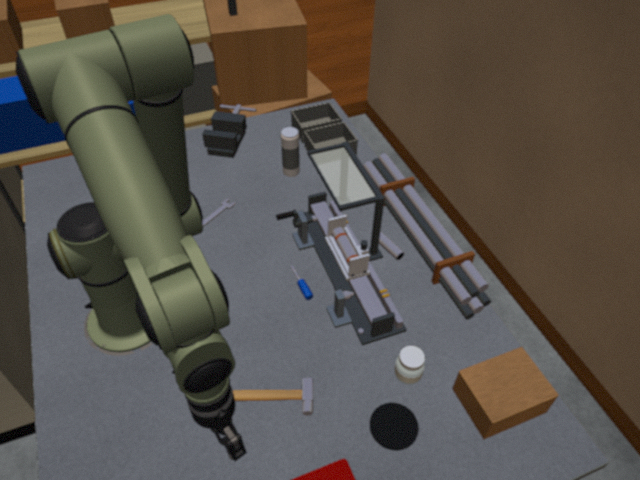

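View pics/top0.png

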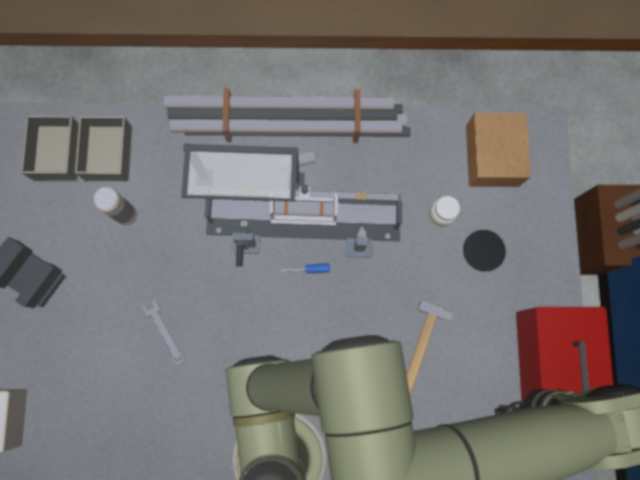

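The clamp and guard are at the left (+y) station. The carrier is near the middle, its plates at about columns 272 and 336 of the top view, and the crank handle is at about (239,252). I'll take enlarged crops to get accurate pixels.

```bash
python3 - <<'E'
import cv2
t=cv2.imread("pics/top0.png")[135:275,175:415]; cv2.imwrite("pics/topc.png",cv2.resize(t,(800,467),interpolation=cv2.INTER_CUBIC))
s=cv2.imread("pics/side0.png")[135:345,260:420]; cv2.imwrite("pics/sidec.png",cv2.resize(s,(457,600),interpolation=cv2.INTER_CUBIC))
E
```

```text
(no output)
```

View pics/topc.png

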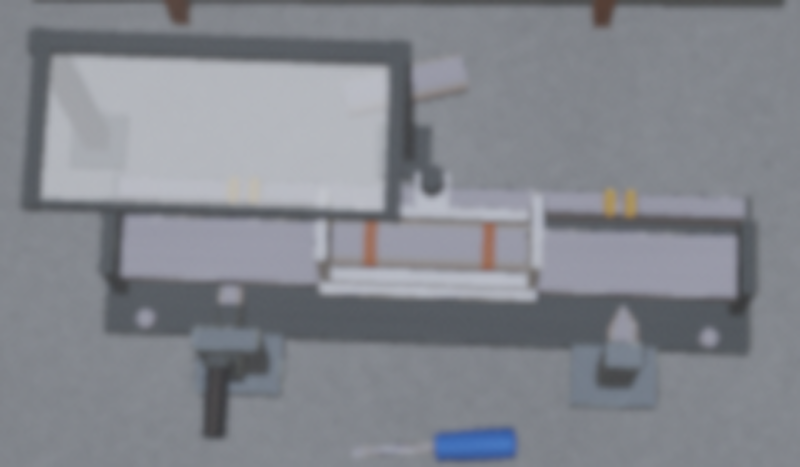

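View pics/sidec.png

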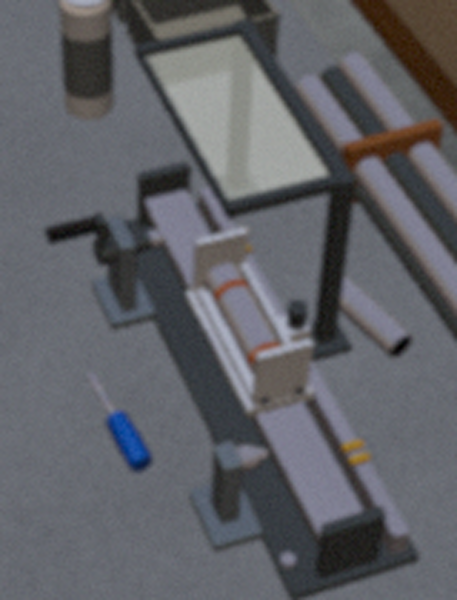

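Crop (3.33×) top: brass bumps at (243,188) and (620,203), right plate top at about (537,233), handle from (217,362) to (214,435), guard front corners at (25,208) and (408,213). Side crop (2.857×): handle from (97,222) to (50,234), right bumps at (356,450), right plate top from (252,362) to (311,342). Next I triangulate.

```bash
cat > geo.py <<'E'
import numpy as np
from cell import robot
def ray(n,p):
    c=robot.get_calibration(n);R=np.array(c["R"]);t=np.array(c["t"])
    d=R.T@np.array([(p[0]-c["cx"])/c["fx"],(p[1]-c["cy"])/c["fy"],1]);return -R.T@t,d/np.linalg.norm(d)
def onz(n,p,z):
    o,d=ray(n,p);return o+d*(z-o[2])/d[2]
def tri(pt,ps):
    A=[];b=[]
    for n,p in(("top",pt),("side",ps)):
        o,d=ray(n,p);P=np.eye(3)-np.outer(d,d);A.append(P);b.append(P@o)
    X=np.linalg.solve(sum(A),sum(b));return X.round(1),round(float(np.linalg.norm(A[0]@X-b[0])*2),1)
T=lambda u,v:(175+u/3.3333-.35,135+v/3.3333-.35)
S=lambda u,v:(260+u/2.857-.35,135+v/2.857-.35)
E
python3 - <<'E'
from geo import *
print("plateR mid",tri(T(537,233),S(281,352)))
print("plateL mid",onz("top",T(321,226),140))
print("plateR mid z140",onz("top",T(537,233),140))
print("handle end",tri(T(214,433),S(50,234)),"root",tri(T(217,365),S(97,221)))
print("bumpR",tri(T(620,203),S(356,450)))
for z in(40,50,60): print(z,onz("top",T(243,188),z),onz("top",T(620,203),z))
print("guard",onz("top",T(25,208),226),onz("top",T(408,213),226))
print("base",[onz("top",T(*p),10).round(1) for p in((107,333),(748,353),(145,317),(709,337))])
print("railends",[onz("top",T(*p),55).round(1) for p in((120,245),(742,263))])
print("clampblock top",onz("top",T(226,340),110),"gauge",onz("top",T(622,357),100))
print("driver",onz("top",T(475,445),10))
E
```

```text
plateR mid (array([ 619.2, -138.8,  136.7]), 1.0)
plateL mid [622.2922673   21.71825223 140.        ]
plateR mid z140 [ 617.78411455 -138.49617307  140.        ]
handle end (array([470.3,  97.9, 129.1]), 3.8) root (array([520.7,  96.8, 130.4]), 3.7)
bumpR (array([ 669.9, -209.9,   47.1]), 4.4)
40 [680.44333991  90.69962798  40.        ] [ 669.73060951 -210.09837948   40.        ]
50 [677.51762791  89.64201395  50.        ] [ 666.87677373 -209.1378131    50.        ]
60 [674.59191592  88.58439992  60.        ] [ 664.02293795 -208.17724672   60.        ]
guard [610.74327231 221.96068177 226.        ] [608.60591632 -44.18477571 226.        ]
base [array([568.2, 199.8,  10. ]), array([ 554.1, -314.2,   10. ]), array([581.4, 169.9,  10. ]), array([ 567.1, -283.1,   10. ])]
railends [array([629.2, 184.3,  55. ]), array([ 617.1, -304.1,   55. ])]
clampblock top [541.92693084  93.25295185 110.        ] gauge [ 532.23513934 -204.20765787  100.        ]
driver [478.56399474 -94.9644792   10.        ]
```

Measured: rail yaw about -0.028 rad, fixture origin about (622,-59), clamp origin about (626,91), right plate's outer face at y≈-142 and the crank at about 0. The guard covers x>610, so I'll push with the closed fingers tilted 45° forward from in front of it.

```bash
python3 -m inch '[{"az":0.103,"grip":1},{"az":0.103,"grip":1},{"az":0.102,"grip":1},{"x":0.03,"y":-0.028},{"x":0.035,"y":-0.032},{"x":0.035,"y":-0.032},{"x":0.035,"y":-0.032},{"x":0.035,"y":-0.032},{"x":0.035,"y":-0.032},{"x":0.035,"y":-0.032},{"x":0.035,"y":-0.032},{"x":0.035,"y":-0.032}]'
python3 -m inch '[{"x":0.035,"y":-0.032},{"x":0.03,"y":-0.027},{"x":0.02,"y":-0.018},{},{"ay":0.131},{"ay":0.131},{"ay":0.131},{"ay":0.131},{"ay":0.131},{"ay":0.13},{},{}]'
```

```text
validation failed for argument at $[0]...
validation failed for argument at $[0]...
```

```bash
python3 -m inch '[{"ax":0,"ay":0,"az":0.103,"x":0,"y":0,"z":0,"grip":1}]'
```

```text
time_s: 0.2
position: [151.8, -528.2, 230.7]
tcp_rot: [-3.14, -0.0, 0.174]
force: [-0.7, 0.6, 0.5]
gripper_width: 73.0
grip_force: 0.0
```

```bash
python3 -m inch '[{"ax":0,"ay":0,"az":0.103,"x":0,"y":0,"z":0,"grip":1},{"ax":0,"ay":0,"az":0.102,"x":0,"y":0,"z":0,"grip":1},{"ax":0,"ay":0,"az":0,"x":0.03,"y":-0.028,"z":0,"grip":1},{"ax":0,"ay":0,"az":0,"x":0.035,"y":-0.032,"z":0,"grip":1},{"ax":0,"ay":0,"az":0,"x":0.035,"y":-0.032,"z":0,"grip":1},{"ax":0,"ay":0,"az":0,"x":0.035,"y":-0.032,"z":0,"grip":1},{"ax":0,"ay":0,"az":0,"x":0.035,"y":-0.032,"z":0,"grip":1},{"ax":0,"ay":0,"az":0,"x":0.035,"y":-0.032,"z":0,"grip":1},{"ax":0,"ay":0,"az":0,"x":0.035,"y":-0.032,"z":0,"grip":1},{"ax":0,"ay":0,"az":0,"x":0.035,"y":-0.032,"z":0,"grip":1},{"ax":0,"ay":0,"az":0,"x":0.035,"y":-0.032,"z":0,"grip":1}]'
python3 -m inch '[{"ax":0,"ay":0,"az":0,"x":0.03,"y":-0.028,"z":0,"grip":1},{"ax":0,"ay":0,"az":0,"x":0.02,"y":-0.02,"z":0,"grip":1},{"ax":0,"ay":0.131,"az":0,"x":0,"y":0,"z":0,"grip":1},{"ax":0,"ay":0.131,"az":0,"x":0,"y":0,"z":0,"grip":1},{"ax":0,"ay":0.131,"az":0,"x":0,"y":0,"z":0,"grip":1},{"ax":0,"ay":0.131,"az":0,"x":0,"y":0,"z":0,"grip":1},{"ax":0,"ay":0.131,"az":0,"x":0,"y":0,"z":0,"grip":1},{"ax":0,"ay":0.13,"az":0,"x":0,"y":0,"z":0,"grip":1},{"ax":0,"ay":0,"az":0,"x":0,"y":0,"z":0,"grip":1},{"ax":0,"ay":0,"az":0,"x":0,"y":0,"z":0,"grip":1}]'
```

```text
time_s: 1.3
position: [470.8, -251.8, 231.0]
tcp_rot: [-3.141, 0.0, -0.028]
force: [1.2, -1.2, -1.1]
gripper_width: -0.0
grip_force: 0.0
time_s: 2.3
position: [520.5, -207.0, 230.7]
tcp_rot: [-3.139, -0.781, -0.031]
force: [1.3, -1.6, 0.5]
gripper_width: 0.2
grip_force: 0.0
```

```bash
python3 -m inch '[{"ax":0,"ay":0,"az":0,"x":-0.01,"y":-0.018,"z":0.01,"grip":1},{"ax":0,"ay":0,"az":0,"x":-0.01,"y":-0.018,"z":0.02,"grip":1},{"ax":0,"ay":0,"az":0,"x":0,"y":0,"z":0.02,"grip":1},{"ax":0,"ay":0,"az":0,"x":0,"y":0,"z":0,"grip":1},{"ax":0,"ay":0,"az":0,"x":0,"y":0,"z":0,"grip":1}]'
python3 - <<'E'
from cell import robot
import cv2
s=robot.state();print(s["position"],s["tcp_rot"])
cv2.imwrite("pics/w1.png",robot.capture("wrist")[:,:,::-1])
E
```

```text
time_s: 2.8
position: [545.3, -172.3, 182.9]
tcp_rot: [3.14, -0.785, -0.026]
force: [0.1, 0.5, 0.0]
gripper_width: 0.2
grip_force: 0.0
[ 545.31985317 -172.27093136  182.91071917] [ 3.14044443 -0.7848964  -0.02594472]
```

View pics/w1.png

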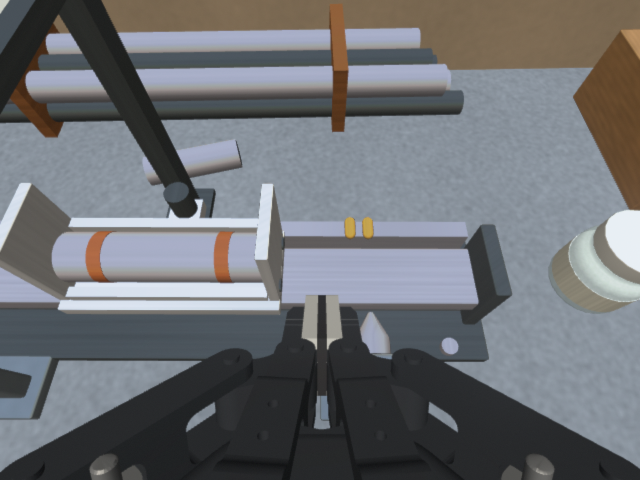

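The wrist view shows the right plate's top back corner at (273,186) and the fingertips at (322,297). The fingertips are to the right of the plate with a gap, and the bumps are at (350–368,227).

```bash
cat >> geo.py <<'E'
from scipy.spatial.transform import Rotation as Ro
def wz(p,pos,rot,z):
    c=robot.get_calibration("wrist");M=np.array(c["tool_from_camera"]);R=Ro.from_euler("xyz",rot).as_matrix()
    o=R@M[:3,3]+pos;d=R@M[:3,:3]@np.array([(p[0]-c["cx"])/c["fx"],(p[1]-c["cy"])/c["fy"],1]);return (o+d*(z-o[2])/d[2]).round(1)
E
python3 - <<'E'
from geo import *
P=[545.32,-172.27,182.91];r=[3.1404,-.7849,-.0259]
for p,z in(((273,186),140),((261,186),140),((282,299),67),((279,236),55),((359,227),50),((284,304),55),((477,303),55)): print(p,z,wz(p,P,r,z))
E
```

```text
(273, 186) 140 [ 646.8 -142.9  140. ]
(261, 186) 140 [ 647. -135.  140.]
(282, 299) 67 [ 595.1 -143.2   67. ]
(279, 236) 55 [ 657.5 -137.9   55. ]
(359, 227) 50 [ 667.7 -209.1   50. ]
(284, 304) 55 [ 595.2 -143.6   55. ]
(477, 303) 55 [ 592. -297.   55.]
```

```bash
python3 -m inch '[{"ax":0,"ay":0,"az":0,"x":-0.004,"y":-0.001,"z":0.025,"grip":1},{"ax":0,"ay":0,"az":0,"x":-0.004,"y":-0.001,"z":0.03,"grip":1},{"ax":0,"ay":0,"az":0,"x":0,"y":0,"z":0.03,"grip":1},{"ax":0,"ay":0,"az":0,"x":0,"y":0,"z":0.018,"grip":1},{"ax":0,"ay":0,"az":0,"x":0,"y":-0.005,"z":0,"grip":1},{"ax":0,"ay":0,"az":0,"x":0,"y":-0.005,"z":0,"grip":1}]'
for i in 1 2; do python3 -m inch '[{"ax":0,"ay":0,"az":0,"x":0,"y":-0.004,"z":0,"grip":1},{"ax":0,"ay":0,"az":0,"x":0,"y":-0.004,"z":0,"grip":1}]'|egrep 'posi|force:' ; done
for i in 1 2 3 4 5; do python3 -m inch '[{"ax":0,"ay":0,"az":0,"x":0,"y":-0.005,"z":0,"grip":1},{"ax":0,"ay":0,"az":0,"x":0,"y":-0.005,"z":0,"grip":1},{"ax":0,"ay":0,"az":0,"x":0,"y":-0.005,"z":0,"grip":1},{"ax":0,"ay":0,"az":0,"x":0,"y":-0.005,"z":0,"grip":1}]'|egrep 'posi|force:' ; done
python3 - <<'E'
from cell import robot
import cv2
cv2.imwrite("pics/top1.png",robot.capture("top")[:,:,::-1])
s=robot.state();print(s["position"],s["tcp_rot"],s["q"].round(2))
cv2.imwrite("pics/w2.png",robot.capture("wrist")[:,:,::-1])
E
```

```text
time_s: 3.45
position: [610.9, -161.5, 103.9]
tcp_rot: [-3.142, -0.785, -0.029]
force: [-0.5, 0.6, 0.7]
gripper_width: -0.0
grip_force: 0.0
position: [610.9, -153.7, 104.5]
force: [-1.0, -1.2, 0.0]
grip_force: 0.7
position: [611.4, -145.5, 104.1]
force: [-0.7, -1.5, 0.6]
grip_force: 0.7
position: [612.0, -125.1, 103.4]
force: [0.7, -1.9, 1.2]
grip_force: 0.7
position: [612.4, -105.0, 103.2]
force: [0.6, -1.6, 1.0]
grip_force: 0.7
position: [612.9, -85.0, 103.2]
force: [1.7, -1.7, 0.1]
grip_force: 0.7
position: [613.4, -65.0, 103.2]
force: [1.7, -1.3, 0.1]
grip_force: 0.7
position: [614.0, -45.0, 103.3]
force: [1.0, -2.3, 0.0]
grip_force: 0.7
[613.7969838  -44.17588569 103.09136835] [-3.1404688  -0.78463243 -0.02768895] [-0.28  0.36 -1.05 -0.61  0.18  2.96]
```

View pics/w2.png

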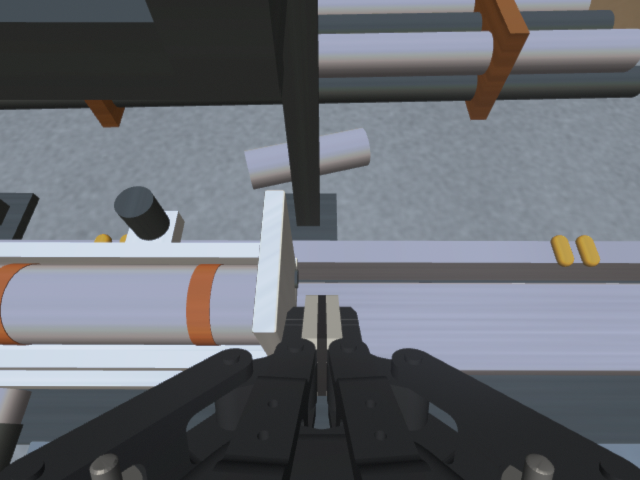

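The push is going well: about 2 N, and the carrier is near +0.109 with the tube still lying in its cradle. Joint 6 (2.96) is close to its limit though, so I'll back off and give the tool a half turn (the same grasp). The cranking needs that too.

```bash
python3 -m inch '[{"ax":0,"ay":0,"az":0,"x":0,"y":0.01,"z":0,"grip":1},{"ax":0,"ay":0,"az":0,"x":0,"y":0.01,"z":-0.02,"grip":1},{"ax":0,"ay":0,"az":0,"x":0,"y":0,"z":-0.04,"grip":1},{"ax":0,"ay":0,"az":0,"x":0,"y":0,"z":-0.04,"grip":1},{"ax":0,"ay":0,"az":-0.143,"x":0,"y":0,"z":0,"grip":1},{"ax":0,"ay":0,"az":-0.143,"x":0,"y":0,"z":0,"grip":1},{"ax":0,"ay":0,"az":-0.143,"x":0,"y":0,"z":0,"grip":1},{"ax":0,"ay":0,"az":-0.143,"x":0,"y":0,"z":0,"grip":1},{"ax":0,"ay":0,"az":-0.143,"x":0,"y":0,"z":0,"grip":1},{"ax":0,"ay":0,"az":-0.143,"x":0,"y":0,"z":0,"grip":1}]'
python3 -m inch '[{"ax":0,"ay":0,"az":-0.143,"x":0,"y":0,"z":0,"grip":1},{"ax":0,"ay":0,"az":-0.143,"x":0,"y":0,"z":0,"grip":1},{"ax":0,"ay":0,"az":-0.143,"x":0,"y":0,"z":0,"grip":1},{"ax":0,"ay":0,"az":-0.143,"x":0,"y":0,"z":0,"grip":1},{"ax":0,"ay":0,"az":-0.143,"x":0,"y":0,"z":0,"grip":1},{"ax":0,"ay":0,"az":-0.143,"x":0,"y":0,"z":0,"grip":1},{"ax":0,"ay":0,"az":-0.143,"x":0,"y":0,"z":0,"grip":1},{"ax":0,"ay":0,"az":-0.143,"x":0,"y":0,"z":0,"grip":1}]'
python3 -m inch '[{"ax":0,"ay":0,"az":-0.143,"x":0,"y":0,"z":0,"grip":1},{"ax":0,"ay":0,"az":-0.143,"x":0,"y":0,"z":0,"grip":1},{"ax":0,"ay":0,"az":-0.143,"x":0,"y":0,"z":0,"grip":1},{"ax":0,"ay":0,"az":-0.143,"x":0,"y":0,"z":0,"grip":1},{"ax":0,"ay":0,"az":-0.143,"x":0,"y":0,"z":0,"grip":1},{"ax":0,"ay":0,"az":-0.143,"x":0,"y":0,"z":0,"grip":1},{"ax":0,"ay":0,"az":-0.143,"x":0,"y":0,"z":0,"grip":1},{"ax":0,"ay":0,"az":-0.139,"x":0,"y":0,"z":0,"grip":1},{"ax":0,"ay":0,"az":0,"x":0,"y":0,"z":0,"grip":1},{"ax":0,"ay":0,"az":0,"x":0,"y":0,"z":0,"grip":1}]'
python3 -c "
from cell import robot
from scipy.spatial.transform import Rotation as R
s=robot.state();print(s['position'],s['q'].round(2));print(R.from_euler('xyz',s['tcp_rot']).as_matrix().round(3))"
```

```text
time_s: 6.95
position: [542.6, -64.1, 174.0]
tcp_rot: [2.492, -0.477, 0.998]
force: [0.9, 0.7, 0.4]
gripper_width: 0.0
grip_force: 0.0
time_s: 7.75
position: [542.6, -64.1, 173.9]
tcp_rot: [2.406, 0.304, 1.861]
force: [-0.2, 0.5, 0.1]
gripper_width: -0.1
grip_force: 0.0
time_s: 8.75
position: [542.7, -63.9, 174.0]
tcp_rot: [3.139, 0.785, 3.109]
force: [0.5, -0.0, -0.4]
gripper_width: -0.1
grip_force: 0.0
[542.70974206 -63.89990512 173.97304401] [-0.4   0.05 -1.12 -0.36  0.26 -0.26]
[[-0.707  0.03   0.706]
 [ 0.023  1.    -0.02 ]
 [-0.707  0.002 -0.707]]
```

```bash
python3 -m inch '[{"ax":0,"ay":0,"az":0,"x":0,"y":0,"z":0.03,"grip":1},{"ax":0,"ay":0,"az":0,"x":0,"y":0,"z":0.04,"grip":1},{"ax":0,"ay":0,"az":0,"x":0,"y":0,"z":0.03,"grip":1},{"ax":0,"ay":0,"az":0,"x":0,"y":0.008,"z":0,"grip":1},{"ax":0,"ay":0,"az":0,"x":0,"y":0.005,"z":0,"grip":1},{"ax":0,"ay":0,"az":0,"x":0,"y":0.005,"z":0,"grip":1},{"ax":0,"ay":0,"az":0,"x":0,"y":0.005,"z":0,"grip":1},{"ax":0,"ay":0,"az":0,"x":0,"y":0.005,"z":0,"grip":1},{"ax":0,"ay":0,"az":0,"x":0,"y":0.005,"z":0,"grip":1},{"ax":0,"ay":0,"az":0,"x":0,"y":0.005,"z":0,"grip":1},{"ax":0,"ay":0,"az":0,"x":0,"y":0.004,"z":0,"grip":1}]'
for i in 1 2 3 4 5 6 7; do python3 -m inch '[{"ax":0,"ay":0,"az":0,"x":0,"y":0.001,"z":0,"grip":1},{"ax":0,"ay":0,"az":0,"x":0,"y":0.001,"z":0,"grip":1}]'|egrep 'posi|^force:' ; done
```

```text
time_s: 9.85
position: [615.0, -23.1, 103.9]
tcp_rot: [-3.141, 0.786, 3.114]
force: [-0.7, -2.2, 1.8]
gripper_width: 0.1
grip_force: 0.7
position: [615.0, -21.7, 103.5]
force: [-0.9, -3.4, 1.9]
position: [615.0, -21.3, 103.5]
force: [-2.4, -7.8, 4.3]
position: [614.9, -21.0, 103.5]
force: [-4.5, -12.5, 4.1]
position: [614.9, -20.3, 103.6]
force: [-5.0, -14.2, 4.5]
position: [615.1, -16.3, 103.5]
force: [-3.0, -6.2, 3.8]
position: [615.2, -12.8, 103.5]
force: [-0.9, -3.8, 2.6]
position: [615.3, -9.3, 103.4]
force: [-0.1, -1.3, 0.4]
```

Force peaked at 14 N and dropped to 1.3 N, which looks like the click. I'll back off and check with the fixed cameras.

```bash
python3 -m inch '[{"ax":0,"ay":0,"az":0,"x":0,"y":-0.01,"z":0,"grip":1},{"ax":0,"ay":0,"az":0,"x":0,"y":-0.01,"z":-0.02,"grip":1},{"ax":0,"ay":0,"az":0,"x":0,"y":-0.01,"z":-0.04,"grip":1},{"ax":0,"ay":0,"az":0,"x":0,"y":0,"z":-0.05,"grip":1},{"ax":0,"ay":0,"az":0,"x":0,"y":0,"z":-0.05,"grip":-0.4},{"ax":0,"ay":0,"az":0,"x":0,"y":0,"z":-0.02,"grip":-0.4},{"ax":0,"ay":0,"az":0,"x":0,"y":0,"z":0,"grip":-0.4}]'
python3 - <<'E'
from cell import robot
import cv2,numpy as np
t=robot.capture("top")[:,:,::-1];s=robot.capture("side")[:,:,::-1]
cv2.imwrite("pics/top2.png",t);cv2.imwrite("pics/side2.png",s)
t=cv2.resize(t[140:260,170:300],None,fx=3.4,fy=3.4,interpolation=2);s=cv2.resize(s[140:300,265:375],None,fx=3.4,fy=3.4,interpolation=2)
o=np.zeros((600,800,3),np.uint8);o[:t.shape[0],:t.shape[1]]=t[:,:800];h,w=s.shape[:2];w=min(w,800-t.shape[1]);o[:h,t.shape[1]:t.shape[1]+w]=s[:600,:w];print(t.shape,s.shape);cv2.imwrite("pics/c2.png",o)
E
```

```text
time_s: 11.95
position: [486.6, -36.0, 233.3]
tcp_rot: [-3.14, 0.79, 3.115]
force: [-0.7, 1.0, 0.7]
gripper_width: 43.4
grip_force: 0.0
(408, 442, 3) (544, 374, 3)
```

View pics/c2.png

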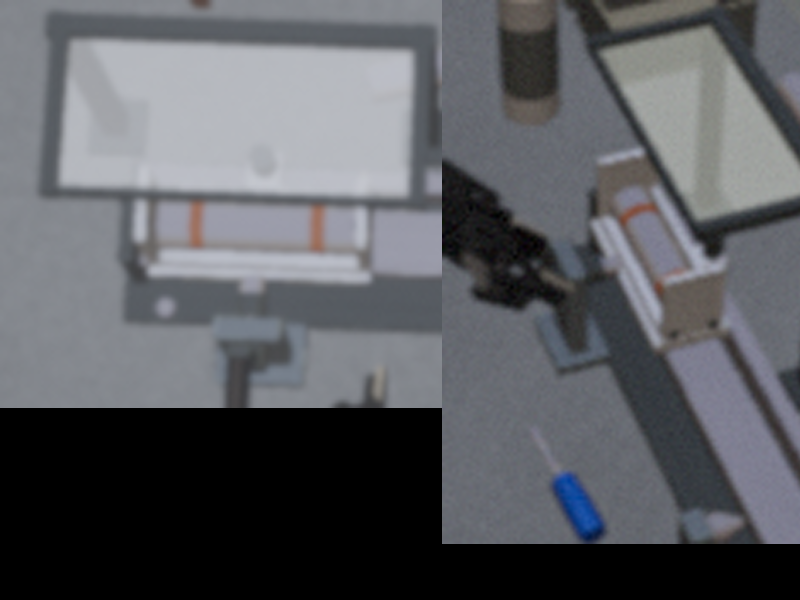

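The carrier now sits at the clamp station with the tube in its cradle: plates at (145,225) and (363,230) in the 3.4× top crop, plunger knob at (263,160). I'll compare this with where it should be.

```bash
python3 - <<'E'
from geo import *
import cv2
f=lambda u,v:(170+u/3.4-.35,140+v/3.4-.35)
a=onz("top",f(145,226),140);b=onz("top",f(363,232),140);print(a,b,(a+b)/2)
a=onz("top",T(321,226),140);b=onz("top",T(537,233),140);print("before",(a+b)/2)
# tube bands centroid shift (orange mask), z~105
for n in("top0","top2"):
    im=cv2.imread(f"pics/{n}.png")[180:225,195:345].astype(int);m=(im[:,:,2]-im[:,:,0]>50)&(im[:,:,2]>140)
    v,u=np.nonzero(m);k=u<np.mean(u);
    print(n,[onz("top",(195+u[s].mean(),180+v[s].mean()),104).round(1) for s in(k,~k)])
    k,l,st,c=cv2.connectedComponentsWithStats(m.astype(np.uint8));print([(x.round(1)+[195,180],s[4]) for x,s in zip(c,st)][1:])
E
```

```text
[612.17144563 165.95078208 140.        ] [608.50976046   8.037091   140.        ] [610.34060305  86.99393654 140.        ]
before [620.03819093 -58.38896042 140.        ]
top0 [array([618.4, -13.1, 104. ]), array([ 616. , -103.4,  104. ])]
[(array([285.5, 207.7]), np.int32(23)), (array([321.2, 208.9]), np.int32(22))]
top2 [array([623.9, 134. , 104. ]), array([619.7,  45. , 104. ])]
[(array([227.4, 205.4]), np.int32(19)), (array([262.6, 207.1]), np.int32(21))]
```

The tube's bands moved 148 mm (mid y ≈ 89.5, station ≈ 90–91), so the carrier is in the detent. Next the tool goes to a pre-grasp above the crank handle for a closer look.

```bash
python3 -m inch '[{"ax":0,"ay":0,"az":0,"x":0,"y":0.02,"z":0,"grip":-0.4},{"ax":0,"ay":0,"az":0,"x":0,"y":0.025,"z":0,"grip":-0.4},{"ax":0,"ay":0,"az":0,"x":0,"y":0.03,"z":0,"grip":-0.4},{"ax":0,"ay":0,"az":0,"x":0.02,"y":0.03,"z":0.01,"grip":-0.4},{"ax":0,"ay":0,"az":0,"x":0.025,"y":0.0275,"z":0.01,"grip":-0.4},{"ax":0,"ay":0,"az":0,"x":0.019,"y":0,"z":0.01,"grip":-0.4},{"ax":0,"ay":0,"az":0,"x":0.01,"y":0,"z":0.005,"grip":-0.4},{"ax":0,"ay":0,"az":0,"x":0,"y":0,"z":0,"grip":-0.4},{"ax":0,"ay":0,"az":0,"x":0,"y":0,"z":0,"grip":-0.4}]'
python3 - <<'E'
from cell import robot
import cv2
s=robot.state();print(s["position"],s["tcp_rot"],s["q"].round(2))
cv2.imwrite("pics/w3.png",robot.capture("wrist")[:,:,::-1])
E
```

```text
time_s: 12.95
position: [462.5, 97.5, 151.6]
tcp_rot: [-3.141, 0.781, 3.115]
force: [-0.1, 0.3, 0.6]
gripper_width: 59.9
grip_force: 0.0
[462.50838155  97.47779151 151.5787375 ] [-3.14059093  0.78088457  3.11494846] [ 0.12  0.01 -1.3  -0.51 -0.1   0.1 ]
```

View pics/w3.png

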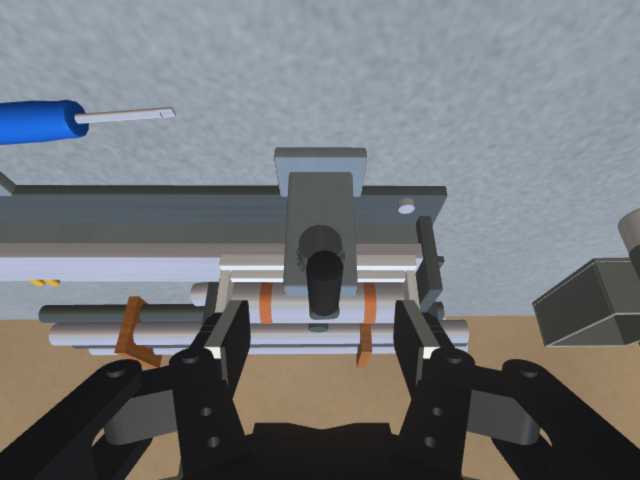

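The handle is centred between the fingers (free end at (325,268), hub at (321,243)), so the crank is at about -0.05. Joint 3 is at its limit at this tilt, so I reduce the tilt to 30° before going in.

```bash
python3 -m inch '[{"ax":0,"ay":0.13,"az":0,"x":0,"y":0,"z":0,"grip":-0.2},{"ax":0,"ay":0.13,"az":0,"x":0,"y":0,"z":0,"grip":-0.2},{"ax":0,"ay":0,"az":0,"x":-0.014,"y":0.001,"z":0,"grip":-0.2},{"ax":0,"ay":0,"az":0,"x":0,"y":0,"z":0,"grip":-0.2},{"ax":0,"ay":0,"az":0,"x":0,"y":0,"z":0,"grip":-0.2}]'
python3 -c "
from cell import robot
s=robot.state();print(s['q'].round(2))"
```

```text
time_s: 13.5
position: [476.1, 97.8, 158.8]
tcp_rot: [-3.141, 0.583, 3.114]
force: [-1.0, 0.1, -0.9]
gripper_width: 51.3
grip_force: 0.0
[ 0.09 -0.02 -1.05 -0.04 -0.07  0.1 ]
```

```bash
python3 -m inch '[{"ax":0,"ay":0.06,"az":0,"x":0.0015,"y":0,"z":0,"grip":-0.2},{"ax":0,"ay":0,"az":0,"x":0,"y":0,"z":0.015,"grip":-0.2},{"ax":0,"ay":0,"az":0,"x":0,"y":0,"z":0.015,"grip":-0.2},{"ax":0,"ay":0,"az":0,"x":0,"y":0,"z":0.015,"grip":-0.2},{"ax":0,"ay":0,"az":0,"x":0,"y":0,"z":0.011,"grip":-0.2},{"ax":0,"ay":0,"az":0,"x":0,"y":0,"z":0,"grip":-0.2}]'
python3 -m inch '[{"ax":0,"ay":0,"az":0,"x":0,"y":0,"z":0,"grip":1},{"ax":0,"ay":0,"az":0,"x":0,"y":0,"z":0,"grip":1},{"ax":0,"ay":0,"az":0,"x":0,"y":0,"z":0,"grip":1},{"ax":0,"ay":0,"az":0,"x":0,"y":0,"z":0,"grip":1},{"ax":0,"ay":0,"az":0,"x":0,"y":0,"z":0,"grip":1},{"ax":0,"ay":0,"az":0,"x":0,"y":0,"z":0,"grip":1}]' 25
python3 -c "
from cell import robot
s=robot.state();print(s['q'].round(2))"
```

```text
time_s: 14.1
position: [500.9, 97.1, 107.1]
tcp_rot: [-3.14, 0.518, 3.115]
force: [-0.2, 0.2, -1.0]
gripper_width: 51.1
grip_force: 0.0
time_s: 14.7
position: [502.7, 97.6, 109.7]
tcp_rot: [-3.141, 0.522, 3.115]
force: [-7.1, 0.8, 7.3]
gripper_width: 17.0
grip_force: 25.4
[ 0.08  0.15 -1.01 -0.1  -0.05  0.09]
```

```bash
python3 -m inch '[{"ax":0,"ay":0,"az":0,"x":0.0002,"y":-0.0052,"z":0.0003,"grip":1},{"ax":0,"ay":0,"az":0,"x":0.0005,"y":-0.0051,"z":0.0009,"grip":1},{"ax":0,"ay":0,"az":0,"x":0.0008,"y":-0.005,"z":0.0015,"grip":1},{"ax":0,"ay":0,"az":0,"x":0.0012,"y":-0.0047,"z":0.002,"grip":1}]'
python3 -m inch '[{"ax":0,"ay":0,"az":0,"x":0.0014,"y":-0.0043,"z":0.0025,"grip":1},{"ax":0,"ay":0,"az":0,"x":0.0017,"y":-0.0039,"z":0.003,"grip":1},{"ax":0,"ay":0,"az":0,"x":0.002,"y":-0.0035,"z":0.0034,"grip":1},{"ax":0,"ay":0,"az":0,"x":0.0022,"y":-0.0029,"z":0.0038,"grip":1}]'
```

```text
time_s: 15.1
position: [502.1, 76.4, 104.7]
tcp_rot: [-3.138, 0.523, 3.115]
force: [-10.8, -3.2, 12.5]
gripper_width: 17.3
grip_force: 26.1
time_s: 15.5
position: [501.6, 60.7, 89.5]
tcp_rot: [-3.136, 0.522, 3.114]
force: [-6.2, -4.9, 5.5]
gripper_width: 16.8
grip_force: 25.5
```

```bash
python3 -m inch '[{"ax":0,"ay":0,"az":0,"x":0.0023,"y":-0.0023,"z":0.0041,"grip":1},{"ax":0,"ay":0,"az":0,"x":0.0025,"y":-0.0017,"z":0.0043,"grip":1},{"ax":0,"ay":0,"az":0,"x":0.0025,"y":-0.001,"z":0.0044,"grip":1},{"ax":0,"ay":0,"az":0,"x":0.0026,"y":-0.0003,"z":0.0045,"grip":1}]'
python3 -m inch '[{"ax":0,"ay":0,"az":0,"x":0.0026,"y":0.0003,"z":0.0045,"grip":1},{"ax":0,"ay":0,"az":0,"x":0.0025,"y":0.001,"z":0.0044,"grip":1},{"ax":0,"ay":0,"az":0,"x":0.0025,"y":0.0017,"z":0.0043,"grip":1},{"ax":0,"ay":0,"az":0,"x":0.0023,"y":0.0023,"z":0.0041,"grip":1},{"ax":0,"ay":0,"az":0,"x":0.0022,"y":0.0029,"z":0.0038,"grip":1},{"ax":0,"ay":0,"az":0,"x":0.002,"y":0.0035,"z":0.0034,"grip":1}]'
python3 -m inch '[{"ax":0,"ay":0,"az":0,"x":0.0017,"y":0.0039,"z":0.003,"grip":1},{"ax":0,"ay":0,"az":0,"x":0.0014,"y":0.0043,"z":0.0025,"grip":1},{"ax":0,"ay":0,"az":0,"x":0.0012,"y":0.0047,"z":0.002,"grip":1},{"ax":0,"ay":0,"az":0,"x":0.0008,"y":0.005,"z":0.0015,"grip":1},{"ax":0,"ay":0,"az":0,"x":0.0005,"y":0.0051,"z":0.0009,"grip":1},{"ax":0,"ay":0,"az":0,"x":0.0002,"y":0.0052,"z":0.0003,"grip":1}]'
python3 -c "
from cell import robot
s=robot.state();print(s['q'].round(2))"
```

```text
time_s: 15.9
position: [501.4, 55.5, 69.1]
tcp_rot: [-3.136, 0.521, 3.113]
force: [-4.2, -5.2, 2.3]
gripper_width: 16.9
grip_force: 25.2
time_s: 16.5
position: [501.8, 68.1, 40.6]
tcp_rot: [-3.138, 0.521, 3.114]
force: [-3.7, -3.8, 0.0]
gripper_width: 17.0
grip_force: 24.9
time_s: 17.1
position: [503.0, 97.9, 29.5]
tcp_rot: [-3.141, 0.522, 3.115]
force: [-6.8, -3.0, 7.9]
gripper_width: 17.2
grip_force: 25.7
[ 0.08  0.37 -1.09 -0.4  -0.05  0.09]
```

```bash
python3 -m inch '[{"ax":0,"ay":0,"az":0,"x":-0.0002,"y":0.0052,"z":-0.0003,"grip":1},{"ax":0,"ay":0,"az":0,"x":-0.0005,"y":0.0051,"z":-0.0009,"grip":1},{"ax":0,"ay":0,"az":0,"x":-0.0008,"y":0.005,"z":-0.0015,"grip":1},{"ax":0,"ay":0,"az":0,"x":-0.0012,"y":0.0047,"z":-0.002,"grip":1},{"ax":0,"ay":0,"az":0,"x":-0.0014,"y":0.0043,"z":-0.0025,"grip":1},{"ax":0,"ay":0,"az":0,"x":-0.0017,"y":0.0039,"z":-0.003,"grip":1}]'
python3 -m inch '[{"ax":0,"ay":0,"az":0,"x":-0.002,"y":0.0035,"z":-0.0034,"grip":1},{"ax":0,"ay":0,"az":0,"x":-0.0022,"y":0.0029,"z":-0.0038,"grip":1},{"ax":0,"ay":0,"az":0,"x":-0.0023,"y":0.0023,"z":-0.0041,"grip":1},{"ax":0,"ay":0,"az":0,"x":-0.0025,"y":0.0017,"z":-0.0043,"grip":1},{"ax":0,"ay":0,"az":0,"x":-0.0025,"y":0.001,"z":-0.0044,"grip":1},{"ax":0,"ay":0,"az":0,"x":-0.0026,"y":0.0003,"z":-0.0045,"grip":1}]'
python3 -m inch '[{"ax":0,"ay":0,"az":0,"x":-0.0026,"y":-0.0003,"z":-0.0045,"grip":1},{"ax":0,"ay":0,"az":0,"x":-0.0025,"y":-0.001,"z":-0.0044,"grip":1},{"ax":0,"ay":0,"az":0,"x":-0.0025,"y":-0.0017,"z":-0.0043,"grip":1},{"ax":0,"ay":0,"az":0,"x":-0.0023,"y":-0.0023,"z":-0.0041,"grip":1},{"ax":0,"ay":0,"az":0,"x":-0.0022,"y":-0.0029,"z":-0.0038,"grip":1},{"ax":0,"ay":0,"az":0,"x":-0.002,"y":-0.0035,"z":-0.0034,"grip":1}]'
```

```text
time_s: 17.7
position: [503.7, 124.1, 41.5]
tcp_rot: [-3.136, 0.523, 3.114]
force: [-5.4, -9.9, 4.6]
gripper_width: 17.2
grip_force: 25.6
time_s: 18.3
position: [503.9, 135.7, 69.3]
tcp_rot: [-3.136, 0.522, 3.114]
force: [0.0, -9.8, -3.9]
gripper_width: 17.0
grip_force: 24.8
time_s: 18.9
position: [503.5, 125.1, 97.1]
tcp_rot: [-3.139, 0.521, 3.115]
force: [2.6, -4.8, -10.2]
gripper_width: 17.0
grip_force: 24.6
```

```bash
python3 -m inch '[{"ax":0,"ay":0,"az":0,"x":-0.0017,"y":-0.0039,"z":-0.003,"grip":1},{"ax":0,"ay":0,"az":0,"x":-0.0014,"y":-0.0043,"z":-0.0025,"grip":1},{"ax":0,"ay":0,"az":0,"x":-0.0012,"y":-0.0047,"z":-0.002,"grip":1},{"ax":0,"ay":0,"az":0,"x":-0.0008,"y":-0.005,"z":-0.0015,"grip":1},{"ax":0,"ay":0,"az":0,"x":-0.0005,"y":-0.0051,"z":-0.0009,"grip":1},{"ax":0,"ay":0,"az":0,"x":-0.0002,"y":-0.0052,"z":-0.0003,"grip":1}]'
python3 -m inch '[{"ax":0,"ay":0,"az":0,"x":0.0002,"y":-0.0052,"z":0.0003,"grip":1},{"ax":0,"ay":0,"az":0,"x":0.0005,"y":-0.0051,"z":0.0009,"grip":1},{"ax":0,"ay":0,"az":0,"x":0,"y":0,"z":0,"grip":1},{"ax":0,"ay":0,"az":0,"x":0,"y":0,"z":0,"grip":1}]'
```

```text
time_s: 19.5
position: [502.8, 98.4, 109.8]
tcp_rot: [3.14, 0.522, 3.116]
force: [-6.5, 5.0, 1.2]
gripper_width: 17.3
grip_force: 25.9
time_s: 19.9
position: [502.5, 86.9, 108.9]
tcp_rot: [-3.141, 0.523, 3.115]
force: [-9.6, 0.6, 6.4]
gripper_width: 17.0
grip_force: 26.6
```

The circle's centre works out at y≈95.6, so the crank is at about 6.50 rad. Now I let go and retract.

```bash
python3 -m inch '[{"ax":0,"ay":0,"az":0,"x":0,"y":0,"z":0,"grip":-0.2},{"ax":0,"ay":0,"az":0,"x":0,"y":0,"z":0,"grip":-0.2},{"ax":0,"ay":0,"az":0,"x":0,"y":0,"z":0,"grip":-0.2},{"ax":0,"ay":0,"az":0,"x":0,"y":0,"z":0,"grip":-0.2},{"ax":0,"ay":0,"az":0,"x":0,"y":0,"z":-0.015,"grip":-0.2},{"ax":0,"ay":0,"az":0,"x":0,"y":0,"z":-0.02,"grip":-0.2},{"ax":0,"ay":0,"az":0,"x":0,"y":0,"z":-0.025,"grip":-0.2},{"ax":0,"ay":0,"az":0,"x":0,"y":0,"z":-0.02,"grip":-0.2},{"ax":0,"ay":0,"az":0,"x":0,"y":0,"z":0,"grip":-0.2},{"ax":0,"ay":0,"az":0,"x":0,"y":0,"z":0,"grip":-0.2}]'
python3 - <<'E'
from cell import robot
import cv2,numpy as np
w=robot.capture("wrist")[:,:,::-1];t=robot.capture("top")[:,:,::-1];s=robot.capture("side")[:,:,::-1]
cv2.imwrite("pics/top3.png",t);cv2.imwrite("pics/w4.png",w)
o=np.zeros((600,800,3),np.uint8)
o[:300,:400]=cv2.resize(w,(400,300));o[300:,:400]=cv2.resize(t,(400,300))
o[:300,400:]=cv2.resize(t[140:260,160:320],(400,300),interpolation=2);o[300:,400:]=cv2.resize(s[120:300,200:440],(400,300),interpolation=2)
cv2.imwrite("pics/c4.png",o)
E
```

```text
time_s: 20.9
position: [463.7, 88.3, 178.0]
tcp_rot: [-3.141, 0.524, 3.115]
force: [0.2, -0.2, -1.3]
gripper_width: 51.1
grip_force: 0.0
```

View pics/c4.png

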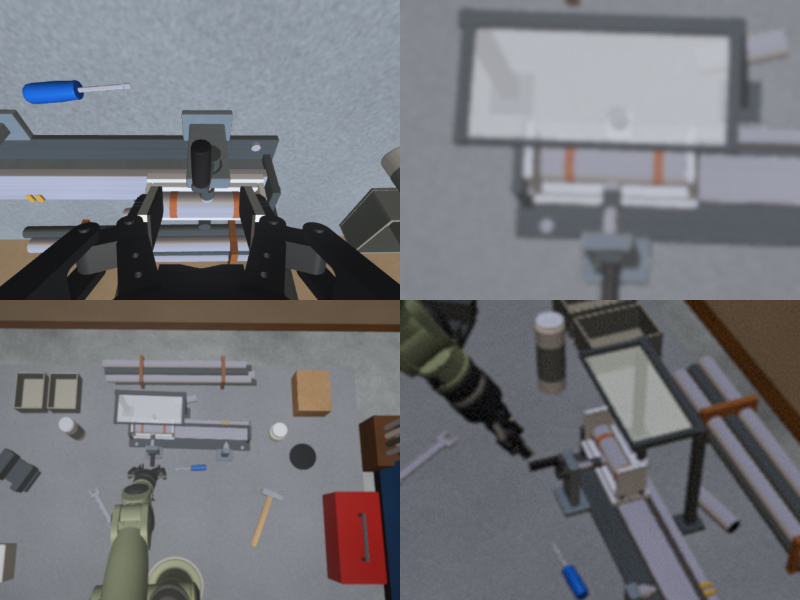

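The nose bears on the tube (crop at about (611,205)) and the tube lies in its cradle between the plates. The handle is just right of straight up, the loose things are where they were, and the gripper is clear. Handing in.

```bash
python3 -c "
from cell import robot
print(robot.finish_job())"
```

```text
the job is handed in; nothing more can be done
None
```

The carrier is in the clamp station's detent and the crank is wound to about 6.5 rad with the nose pressing on the tube; the last pictures show the tube in its cradle and the loose things in place, and the job was handed in at about 21 s.

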